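# Put the vial back in the touch-latch vaccine case

### The job

The white vaccine case has a handle-less lid on a touch latch: press the front of the lid down until it clicks, no harder than it needs, and catch it as it springs up so that it rises gently under your hand and never flies open. Then swing the lid by its raised front edge all the way back until it rests open, and stand the small vial upright in the shallow tray inside, setting it down rather than dropping it. Leave the other things on the counter where they are.

Things in the scene. Friction and masses are not known exactly. Their poses are not given: they have to be found in the camera images.
- case: White open-topped case fixed to the counter, 190 (x, depth) x 240 (y, width) x 85 mm high, walls 6, floor 8 mm thick. Origin at the centre of its underside; x points from its front to its hinged back, z up. The hinge axis is 86 mm behind the centre, at rim height. In it a tray and an ice pack lie side by side; a black latch bracket sits inside the middle of the front wall; the spring arm at the back -y corner is 25 mm long.
- lid (a joint): Lid angle, rad: 0 latched, flush; negative pressed in (stop -0.045, 8 mm down in front); 1.8 fully open. 5 to 9 N at the front sinks it 4 mm (-0.03), the latch clicks and the push gets lighter; let up earlier, it stays latched. Once unlatched a spring arm throws it up (3 N at the edge) to 0.87, where it rests; above that it has only its weight, and past 1.57 it falls to its stop.
- lid_hinge (a point): Rides on the lid: a plain grey plate, 172 mm from hinge to front edge, 222 wide, 8 thick, about 0.27 kg, inset flush with the rim when shut. This point is on the hinge axis at mid-width, at the back end of the top face; shut, its axes are the case's: it reaches along -x, its underside is at z = -8 mm. Opening turns it about its +y.
- lid_edge (a point): Middle of the lid's front edge, on the top face; moves with the lid, 172 mm from the hinge axis. Steel latch parts hang under it, down to 27 mm below the top face, from 3 mm on the -y side to 23 mm on the +y side: take or push the edge some 60 mm to either side of here.
- tray: Shallow bare aluminium tray lying loose on the case's floor under the lid, in the left or the right half: 120 (x) x 90 (y) x 14 mm, walls and floor 3 mm. Origin at the centre of its underside, axes along the case's. The vial must stand on its floor.
- icepack: Flat plastic ice pack, 120 x 90 x 20 mm, lying loose in the other half of the case. Origin at the centre of its underside.
- vial: Small glass vial with a paper label and an aluminium cap, standing on the counter: 25 mm across and straight-sided up to 36 mm, neck and cap 21 mm across, 55 mm tall, about 30 g. Origin at the centre of its underside, z up.
- gel: Bystander: clear round bottle, 64 mm across, 160 mm tall. Origin at the centre of its underside.
- dish: Bystander: steel bowl, 120 mm across, 35 mm high. Origin at the centre of its underside.
- carton: Bystander: cardboard box 90 x 150 x 60 mm. Origin at the centre of its underside.

How it is judged:
On the way, in this order (a step that is already met when the one before it is completed fails the run):
1. the lid is pressed in past the click (below -0.026 rad) (value of joint lid below -0.026 rad), for 0.02 s.
2. the lid is swung fully back (beyond 1.7 rad) (value of joint lid above 1.7 rad), for 0.1 s.
At the end, for the whole second after the job is handed in: The lid rests open beyond 1.7 rad and the vial stands upright (within 0.12 rad), still and let go, on the floor of the tray (its foot within 50 mm along the tray and 35 mm across it of the tray's centre, less than 7 mm above the tray's underside) (value of joint lid above 1.7 rad and x of vial in the frame of tray between -0.05 and 0.05 m and y of vial in the frame of tray between -0.035 and 0.035 m and z of vial in the frame of tray between -0.001 and 0.007 m and angle between vial's own z axis and vertical below 0.12 rad and linear speed of vial below 0.02 m/s); the robot touches nothing.
It fails at once if the lid flies open or slams (faster than 2.5 rad/s up or 3.5 rad/s down) before it has passed the upright (value of joint lid below 1.5 rad and (velocity of joint lid above 2.5 rad/s or velocity of joint lid below -3.5 rad/s)).
It fails at once if the shut lid is pressed with more than 40 N (contact force between the fingers and anything else above 40 N and value of joint lid below -0.01 rad).
It fails at once if the vial is dropped into the case (moving faster than 0.5 m/s below its rim) (horizontal distance between vial and tray below 0.07 m and height (world z) of vial below 0.07 m and linear speed of vial above 0.5 m/s).
It fails at once if a bystander is moved by more than 30 mm (distance of any of gel, dish, carton from where it was at the start of the episode above 0.03 m).
It also fails if it takes over 72 s, if anything falls off the work surface, if the arm or the gripper's body presses on something with over 40 N, if the wrist force passes 120 N, or if a joint passes its speed limit or range.

### The arm

A 6-joint arm with a two-finger parallel gripper is mounted at the origin on the work surface. World frame = base frame: x ahead of the robot, y to its left, z up, the work surface at z = 0. Lengths are in m, angles in rad, forces in N, time in s.
With the tool pointing down it reaches from about 0.375 to 0.9 m from the base axis. Payload 3.1 kg.
Tool frame: the origin (TCP) lies at the very end of the fingers, on their centre line; the grasp point (between the pads) lies 19 mm behind it (manip.hold_point_z is the distance from the TCP to the grasp point, in m); y points along the fingers, z is the direction in which the jaws open and shut, and the axes are right-handed (so a half turn about y gives the same grasp; the last joint's range is limited). The gripper opens to 85 mm and grips with 20 to 120 N. Pads are 22 mm wide; open, the fingers measure 114 mm over their backs; the gripper's body (76 mm by 85 mm) begins 54 mm behind the grasp point. The pads swing forward as they close: fully open they stand 13 mm farther back than shut.
Start: joints at [-0.178, 0.527, 1.433, -0, 1.181, -0.178], TCP at [0.625, 0, 0.231] pointing down, gripper open.
Joint ranges: [-3.08, 3.08], [-0.75, 2.2], [0.22, 2.44], [-1.43, 4.57], [0, 2.65], [-2.85, 2.85]. Speed limits (rad/s): [2.79, 2.79, 3.14, 3.14, 3.14, 3.14].

### API

Orientations are given as a unit quaternion [x, y, z, w].
In Python, from station import manip, eyes, workorder gives the robot as it stands. The module is installed in compiled form; this text tells all that it offers.
- The arm moves only by the shell command python3 -m jog 'ROWS' [OPENING] [FORCE]. ROWS is JSON, a list of rows, each a list of 2 entries, a list of its own where there are three numbers: the shift along the tool's x, y, z in cm, then the turn about the tool's y in rad. A call has 1 to 20 rows; each row is the pose to reach, as a shift and turn from the pose commanded when the call began, along the tool's axes at that moment; what a row does not reach only later rows make up. A row lasts 1/12 s, in which the tool goes at most 41.7 mm and 7.16 degrees, less where a joint would pass 70% of its speed; a pose out of reach is approached as far as the arm can. A call with a gripper value outside its range is refused whole. OPENING is the finger opening in cm, from 0 to 8.54, set as the call begins (- or left out, the last holds). The fingers move at their own pace and stop on an object; FORCE is the grip in N (left out, the last holds). Time passes only in rows, so rows that repeat a pose let the fingers close. It gives the time, the measured TCP pose, the force and the opening at its end, in the units of the state.
- manip.sense(): the state, without advancing time (a new reading comes with each control period).
- eyes.snapshot(name): name is "scene" or "side" or "wrist"; returns a dict with "frame" (384x512x3 uint8, red, green, blue), "vfov" (degrees; the focal length in pixels is half the picture's height over the tangent of half this angle, whatever the lens; pixels are square), "cx", "cy" (the principal point, pixels), "rvec" (rotation vector, rad) and "tvec" (3), from world to camera coordinates, as OpenCV has them. Camera axes: x right, y down, z forward; pixel columns grow to the right and rows downward; lengths in m; the calibration is good to about 2 mm. A picture is of the moment at which its call begins. There is no depth.
- workorder.sign_off(): hands the job in, once; it reports no verdict.
The state is a dict: "t": time; "q": joint angles; "qd": joint speeds; "tau": joint torques, N m; "tcp_pos": TCP position; "tool_rot": TCP orientation; "force": force on the tool from outside, world axes, zero at the start; "ft_torque": the same for the moment, N m; "finger_gap": opening from 0.0 (shut) to 1.0 (fully open).
Only numpy, scipy, OpenCV 4.12 (cv2) and the standard library are available. Lean on these libraries where they do the work, as an engineer would, in place of code of your own. Each camera call takes 0.05 s, during which the arm holds its last target. There are 200 camera calls.

## Working session

There is one attempt and no reset: what is moved stays moved. The work goes in short steps, Python scripts to look and compute and a shell command to move; the robot and the scene stay as the last step left them, time stands still between calls to the robot, and variables do not carry over. Pictures are saved under pics/ and viewed, about 8 in all and at most 12, crops included, and the job is handed in when it is done.

```bash
mkdir -p pics; cat > h.py <<'E'
import numpy as np, cv2
from scipy.spatial.transform import Rotation as R
from station import manip, eyes, workorder
def snap(n,f,crop=None):
    s=eyes.snapshot(n); im=s['frame'][:,:,::-1].copy()
    np.savez('pics/'+f+'.npz',**{k:s[k] for k in('frame','vfov','cx','cy','rvec','tvec')})
    cv2.imwrite('pics/'+f+'.png',im); return s
def cam(f):
    s=np.load('pics/'+f+'.npz'); fl=192/np.tan(np.radians(float(s['vfov']))/2)
    return np.array([[fl,0,s['cx']],[0,fl,s['cy']],[0,0,1]],float),cv2.Rodrigues(s['rvec'])[0],s['tvec'].ravel()
def ray(f,u,v):
    K,r,t=cam(f); d=r.T@np.linalg.solve(K,[u,v,1.]); return -r.T@t,d
def onz(f,u,v,z):
    o,d=ray(f,u,v); return o+d*(z-o[2])/d[2]
def proj(f,P):
    K,r,t=cam(f); p=(K@(r@np.atleast_2d(P).T+t[:,None])); return (p[:2]/p[2]).T
E
python3 - <<'E'
from h import *
for n in('scene','side','wrist'): snap(n,n+'0')
a=[cv2.imread(f'pics/{n}0.png') for n in('scene','side','wrist')]
cv2.imwrite('pics/all0.png',np.vstack([np.hstack([cv2.resize(x,(400,300)) for x in a[:2]]),np.hstack([cv2.resize(a[2],(400,300)),np.zeros((300,400,3),np.uint8)])]))
s=manip.sense(); print(s['t'],s['tcp_pos'],R.from_quat(s['tool_rot']).as_matrix().round(3).tolist(),s['force'],manip.hold_point_z)
for n in('scene0','side0','wrist0'):
    K,r,t=cam(n); print(n,K[0,0],(-r.T@t).round(3),r[2].round(3))
E
```

```text
0.15 [6.24453339e-01 1.22071055e-04 2.30578079e-01] [[-0.0, -0.002, 1.0], [-1.0, 0.0, -0.0], [-0.0, -1.0, -0.002]] [-0.51095607 -0.05241658 -0.36736965] 0.0187
scene0 364.6504795185738 [1.344 0.337 0.812] [-0.692 -0.276 -0.667]
side0 350.0697837957107 [ 0.413 -0.658  0.659] [ 0.151  0.749 -0.645]
wrist0 332.5009615039509 [0.625 0.072 0.372] [-0.003 -0.283 -0.959]
```

View pics/all0.png

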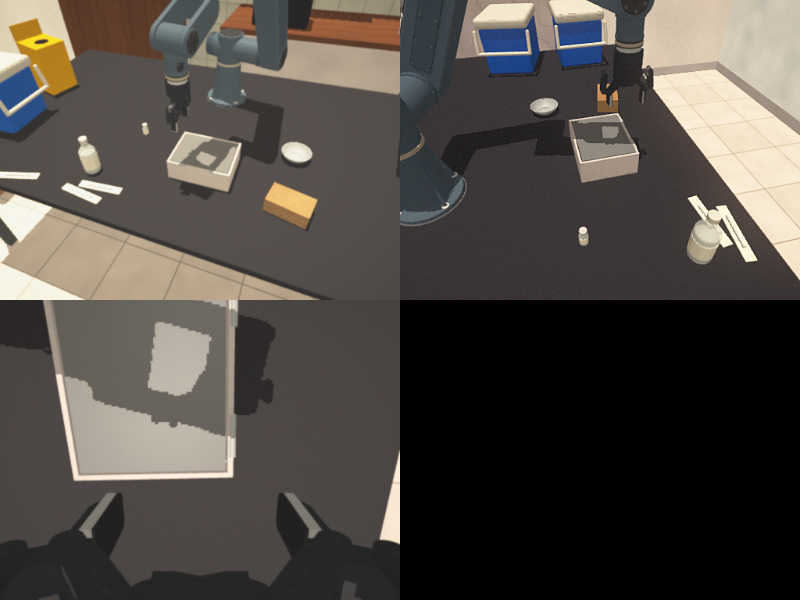

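View pics/scene0.png

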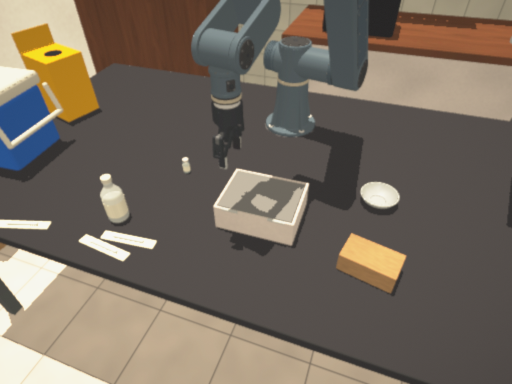

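The first views show the case ahead with its front toward the robot: the scene view has it at about (263,205), with the vial at (186,165) on the -y side. The bowl is at (380,196), the carton at (372,262) and the bottle at (115,200). Next I'll look at details in the wrist and side views.

```bash
python3 - <<'E'
from h import *
w=cv2.imread('pics/wrist0.png')[:260,30:330]; s=cv2.imread('pics/side0.png')[130:350,200:400]
w=cv2.resize(w,None,fx=1.5,fy=1.5); s=cv2.resize(s,None,fx=1.7,fy=1.7)
o=np.zeros((390,800,3),np.uint8);o[:w.shape[0],:w.shape[1]]=w;o[:s.shape[0],455:455+s.shape[1]]=s;cv2.imwrite('pics/c0.png',o)
E
```

```text
(no output)
```

View pics/c0.png

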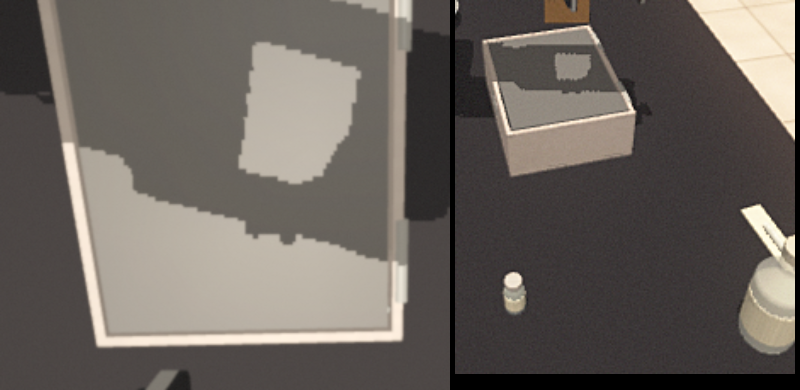

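The crop shows the rim corners in the wrist view at (95,231) and (298,227). In the side view they are at (231,209), (304,196), (217,154) and (279,147), and the vial foot is at (235,310).

```bash
python3 - <<'E'
from h import *
from scipy.optimize import least_squares
for n,u,v in[('wrist0',95.3,230.7),('wrist0',298,226.7),('wrist0',56.7,0),('side0',230.6,208.8),('side0',304.1,195.9),('side0',217.1,154.1),('side0',279.4,146.5)]:
    print(n,u,v,onz(n,u,v,.085).round(4))
obs=[('wrist0',95.3,230.7,-1,-1),('wrist0',298,226.7,1,-1),('side0',230.6,208.8,-1,-1),('side0',304.1,195.9,1,-1),('side0',217.1,154.1,-1,1),('side0',279.4,146.5,1,1)]
def f(p):
    c,s=np.cos(p[2]),np.sin(p[2]);r=[]
    for n,u,v,a,b in obs:
        x,y=a*.095,b*.12
        r+=list(proj(n,[p[0]+c*x-s*y,p[1]+s*x+c*y,.085])[0]-[u,v])
    return np.array(r)
q=least_squares(f,[.65,.15,0]);print(q.x,f(q.x).round(1))
print('vial',onz('side0',234.7,309.4,0),onz('side0',234.5,293.5,.055),onz('scene0',186,171,0),onz('scene0',186,160,.055))
print('gel',onz('scene0',117,217,0),'carton',onz('scene0',371,250,.06),'dish',onz('scene0',380,196,.02))
E
```

```text
wrist0 95.3 230.7 [ 0.4734 -0.0519  0.085 ]
wrist0 298 226.7 [ 0.6629 -0.0478  0.085 ]
wrist0 56.7 0 [0.47   0.1406 0.085 ]
side0 230.6 208.8 [ 0.4743 -0.0528  0.085 ]
side0 304.1 195.9 [ 0.6586 -0.0482  0.085 ]
side0 217.1 154.1 [0.4724 0.1817 0.085 ]
side0 279.4 146.5 [0.6569 0.1782 0.085 ]
[0.56613787 0.06979491 0.01648343] [-0.3 -0.1  0.2  0.8 -0.6 -0.2  1.8 -0.2 -1.4 -1.1 -0.4 -2.5]
vial [ 0.44416321 -0.26366602  0.        ] [ 0.44690794 -0.26244257  0.055     ] [ 0.44685811 -0.26425043  0.        ] [ 0.45133237 -0.25359866  0.055     ]
gel [ 0.7319691  -0.35879256  0.        ] carton [0.65251163 0.40445347 0.06      ] dish [0.37665612 0.40779766 0.02      ]
```

Case centre is about (0.566, 0.070), with yaw near 0. The hinge is at x≈0.652 and the lid's front edge at x≈0.481. The vial is at about (0.446, -0.264). I'll move above the lid's front, on the -y side, with the fingers shut.

```bash
python3 -m jog '[[[-0.3,3,-4],0],[[-0.6,6,-8],0],[[-1,9,-12],0],[[-1,12.5,-12],0],[[-1,12.5,-12],0],[[-1,12.5,-12],0],[[-1,12.5,-12],0],[[-1,12.5,-12],0]]' 0 30; python3 - <<'E'
from h import *
snap('wrist','w1');snap('side','s1');s=manip.sense();print(s['tcp_pos'],s['force'],s['t'])
a=np.hstack([cv2.resize(cv2.imread(f'pics/{n}1.png'),(400,300)) for n in 'ws']);cv2.imwrite('pics/c1.png',a)
E
```

```text
t: 0.82
tcp_pos: [0.5072, 0.0096, 0.1073]
tool_rot: [0.499, -0.499, 0.501, -0.501]
force: [-0.7, 0.4, 0.2]
finger_gap: -0.001
[0.50735188 0.00956148 0.10766922] [ 0.2838756  -0.09708728  0.10760525] 0.9167
```

View pics/c1.png

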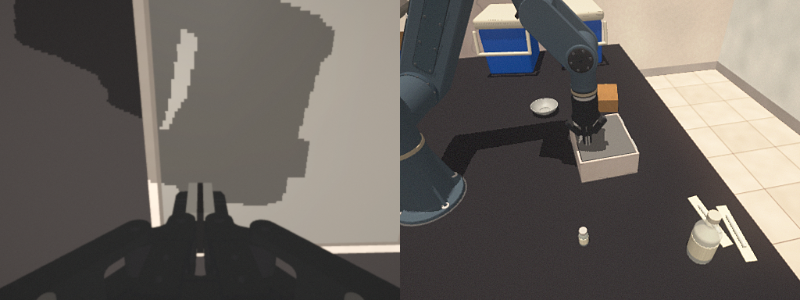

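The wrist view shows the shut fingers over the lid just behind the front rim (rim at column ~152, fingers at 175–225 of the half-size picture). I'll descend to just above the lid, then in small steps.

```bash
python3 -m jog '[[[0,0.6,-0.4],0],[[0,1.2,-0.4],0],[[0,1.6,-0.4],0],[[0,1.6,-0.4],0]]'; for i in 1 2 ; do python3 -m jog '[[[0,0.15,0],0],[[0,0.15,0],0]]' | grep -E 'tcp|force'; done
```

```text
t: 1.25
tcp_pos: [0.5004, 0.0101, 0.0895]
tool_rot: [-0.5, 0.501, -0.5, 0.5]
force: [-0.4, -0.2, -0.4]
finger_gap: -0.0
tcp_pos: [0.5009, 0.01, 0.0885]
force: [-0.3, 0.7, -0.6]
tcp_pos: [0.501, 0.01, 0.0872]
force: [0.2, 1.2, -0.7]
```

```bash
for i in 1 2 3 4; do python3 -m jog '[[[0,0.1,0],0],[[0,0.1,0],0]]' | grep -E 'tcp|force'; done
```

```text
tcp_pos: [0.501, 0.01, 0.0862]
force: [0.1, 0.4, -0.2]
tcp_pos: [0.5011, 0.01, 0.0854]
force: [0.1, -0.6, 0.8]
tcp_pos: [0.5011, 0.01, 0.0844]
force: [0.1, 0.1, 3.8]
tcp_pos: [0.5012, 0.01, 0.0836]
force: [-0.2, -0.1, 4.6]
```

```bash
for i in 1 2 3 ; do python3 -m jog '[[[0,0.1,0],0],[[0,0.1,0],0]]' | grep -E 'tcp|force'; done
```

```text
tcp_pos: [0.5012, 0.01, 0.0828]
force: [-0.6, 0.5, 6.8]
tcp_pos: [0.5012, 0.01, 0.0817]
force: [0.1, 0.6, 3.4]
tcp_pos: [0.5012, 0.01, 0.0803]
force: [-0.8, 1.0, 3.1]
```

The push went from 6.8 N down to 3.1 N, so the latch clicked at about 5 mm (about -0.03 rad). Now I'll rise along the lid's arc with the fingers staying on it.

```bash
python3 -m jog '[[[0,0.05,0],0],[[0,0.05,0],0],[[0,-0.15,0.1],0],[[0,-0.47,0.2],0],[[0,-0.95,0.3],0],[[0,-1.42,0.4],0],[[0,-2.05,0.5],0],[[0,-2.83,0.6],0],[[0,-3.6,0.75],0],[[0,-4.4,0.9],0],[[0,-5.1,1.15],0],[[0,-5.1,1.15],0]]'
```

```text
t: 3.75
tcp_pos: [0.5146, 0.0097, 0.1333]
tool_rot: [0.499, -0.499, 0.501, -0.501]
force: [0.9, -0.4, 1.9]
finger_gap: 0.005
```

```bash
python3 - <<'E'
from h import *
snap('side','s2')
a=cv2.resize(cv2.imread('pics/s2.png')[100:260,180:380],(600,480));cv2.imwrite('pics/c2.png',a)
E
```

```text
(no output)
```

View pics/c2.png

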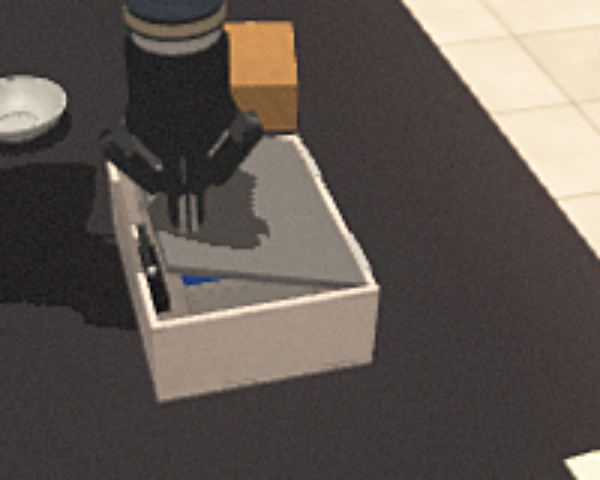

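The lid is following under the fingers at about 0.3 rad (its front edge near crop column 165). Something blue, probably the ice pack, shows beneath it. I'll continue along the arc.

```bash
python3 -m jog '[[[0,-0.75,0.25],0],[[0,-1.5,0.55],0],[[0,-2.2,0.85],0],[[0,-2.9,1.2],0],[[0,-3.6,1.6],0],[[0,-4.25,2.05],0],[[0,-4.9,2.5],0],[[0,-5.55,3.0],0],[[0,-6.1,3.5],0],[[0,-6.65,4.1],0],[[0,-7.1,4.6],0],[[0,-7.5,5.1],0],[[0,-7.9,5.4],0],[[0,-8.4,5.6],0],[[0,-9,5.6],0]]'; python3 -m jog '[[[0,-3,0],0],[[0,-5,0],0],[[0,-5,-4],0],[[0,-5,-8],0],[[0,-5,-12],0],[[0,-5,-13],0],[[0,-5,-13],0],[[0,-5,-13],0]]';python3 - <<'E'
from h import *
snap('side','s3');snap('wrist','w3')
a=cv2.resize(cv2.imread('pics/s3.png')[60:260,160:400],(480,400));a=np.hstack([a,cv2.resize(cv2.imread('pics/w3.png')[:,100:400],(312,400))]);cv2.imwrite('pics/c3.png',a)
E
```

```text
t: 5.05
tcp_pos: [0.5685, 0.01, 0.2213]
tool_rot: [-0.5, 0.5, -0.5, 0.5]
force: [-0.1, 0.1, -0.3]
finger_gap: 0.001
t: 5.72
tcp_pos: [0.439, 0.0099, 0.2721]
tool_rot: [0.499, -0.499, 0.501, -0.5]
force: [1.5, -0.1, -0.3]
finger_gap: 0.0
```

View pics/c3.png

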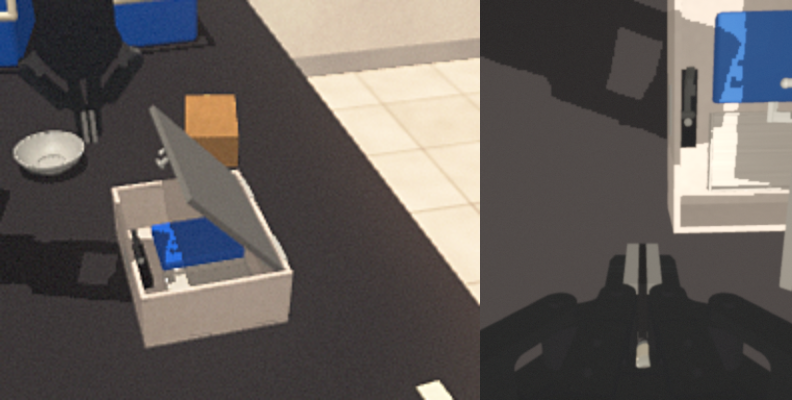

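The lid rests free at about 0.87 rad. The ice pack (blue) is in the +y half and the tray in the -y half. Next the fingers go down in front of the edge and push it back.

```bash
python3 -m jog '[[[0,3,0],0],[[0,6.5,1],0],[[0,9.7,3],0],[[0,9.7,5],0],[[0,9.7,6.5],0],[[0,9.7,7.5],0],[[0,9.7,8.3],0],[[0,9.7,9],0],[[0,9.5,9.8],0],[[0,9.2,10.6],0],[[0,9,11.4],0],[[0,8.7,12.2],0],[[0,8.4,13],0],[[0,8.1,13.8],0],[[0,7.9,14.6],0],[[0,7.7,15.4],0],[[0,7.5,16.2],0]]'; python3 -m jog '[[[0,-0.1,0.8],0],[[0,-0.2,1.6],0],[[0,-0.2,2.4],0],[[0,-0.2,3.2],0],[[0,-0.2,4],0],[[0,-0.2,4.6],0],[[0,-0.2,5.1],0],[[0,-0.2,5.1],0],[[0,-0.2,5.1],0]]'; python3 - <<'E'
from h import *
snap('side','s4')
a=cv2.resize(cv2.imread('pics/s4.png')[60:260,160:400],(480,400));cv2.imwrite('pics/c4.png',a)
E
```

```text
t: 7.23
tcp_pos: [0.608, 0.011, 0.2146]
tool_rot: [0.494, -0.493, 0.507, -0.507]
force: [-12.1, 7.1, 62.4]
finger_gap: -0.0
t: 7.98
tcp_pos: [0.6486, 0.0101, 0.2014]
tool_rot: [0.502, -0.501, 0.499, -0.499]
force: [-14.4, -0.8, 14.6]
finger_gap: -0.0
```

View pics/c4.png

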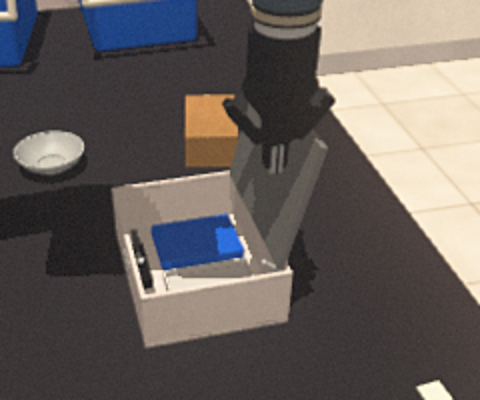

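The lid is upright and past, and the fingers touch its underside. At 7.23 s the push read 62 N, so the edge probably climbed to the gripper's knuckles. It eased afterwards. Backing off and heading for the vial.

```bash
python3 -m jog '[[[0,0,-2],0],[[0,0,-4],0],[[0,0,-4],0],[[0,0,-4],0]]'; python3 -m jog '[[[1,-2,-3],0],[[4,-4,-6],0],[[7,-5,-9],0],[[10,-5,-11],0],[[13,-5,-13],0],[[16,-5,-14.5],0],[[19,-5,-16],0],[[22,-4,-16],0],[[25,-2,-16],0],[[27.4,0,-16],0],[[27.4,2,-16],0],[[27.4,4,-16],0],[[27.4,4,-16],0],[[27.4,4,-16],0]]' 6; python3 - <<'E'
from h import *
snap('side','s5');snap('wrist','w5')
a=np.hstack([cv2.resize(cv2.imread(f'pics/{n}5.png'),(400,300)) for n in 'sw']);cv2.imwrite('pics/c5.png',a)
E
```

```text
t: 8.37
tcp_pos: [0.6116, 0.0101, 0.1988]
tool_rot: [0.5, -0.5, 0.5, -0.5]
force: [0.8, -0.0, -0.3]
finger_gap: -0.002
t: 9.53
tcp_pos: [0.452, -0.2646, 0.1576]
tool_rot: [-0.5, 0.501, -0.5, 0.5]
force: [0.1, 0.5, 0.1]
finger_gap: 0.704
```

View pics/c5.png

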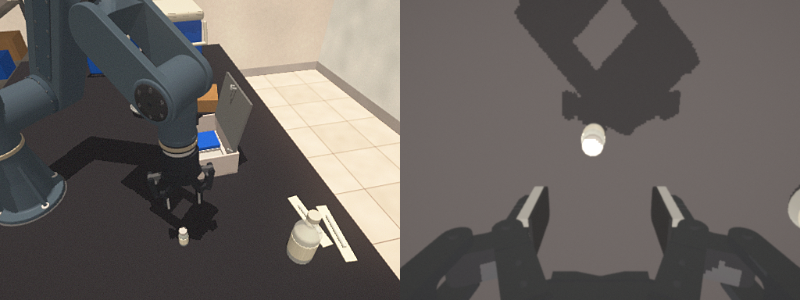

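The lid stays open on its stop. The vial's cap is at about (246,187) in the full wrist picture, with its foot edge near (247,160). Computing its position now.

```bash
python3 - <<'E'
from h import *
im=cv2.imread('pics/w5.png'); g=im.min(2); m=(g>125).astype(np.uint8); m[:130]=0;m[230:]=0;m[:,:200]=0;m[:,300:]=0
n,l,st,c=cv2.connectedComponentsWithStats(m);print(st[1:],c[1:])
b=im[165:215,225:275];print(g[155:205:4,246])
def pts(x,y):
    a=np.linspace(0,2*np.pi,24);P=[]
    for r,z in((.0125,0),(.0125,.036),(.0105,.055)): P+=[[x+r*np.cos(t),y+r*np.sin(t),z] for t in a]
    p=proj('w5',P);return np.r_[p.min(0),p.max(0)]
for y in(-.264,-.26,-.256): print(y,pts(.446,y).round(1))
E
```

```text
[[ 231  158   32   43 1077]] [[246.6183844  178.80408542]]
[ 67 174 187 193 186 192 255 255 255 255 255 204 103]
-0.264 [233.1 159.  263.4 201.7]
-0.26 [233.  154.7 263.4 196.8]
-0.256 [232.9 150.4 263.4 191.8]
```

Vial is at (0.445, -0.264), which agrees with the first estimate. Lowering and gripping.

```bash
python3 -m jog '[[[0,3,-0.65],0],[[0,6,-0.65],0],[[0,9,-0.65],0],[[0,11.5,-0.65],0],[[0,13.5,-0.65],0],[[0,14.5,-0.65],0],[[0,14.5,-0.65],0],[[0,14.5,-0.65],0]]'; python3 -m jog '[[[0,0,0],0],[[0,0,0],0],[[0,0,0],0],[[0,0,0],0],[[0,0,0],0],[[0,0,0],0],[[0,0,0],0],[[0,0,0],0]]' 0.5 20;  python3 -m jog '[[[0,-2,0],0],[[0,-5,0],0],[[0,-5,0],0]]'
```

```text
t: 10.3
tcp_pos: [0.4459, -0.2645, 0.0141]
tool_rot: [0.5, -0.499, 0.5, -0.5]
force: [-0.3, -0.3, 0.6]
finger_gap: 0.7
t: 10.97
tcp_pos: [0.4457, -0.2646, 0.0147]
tool_rot: [0.5, -0.499, 0.501, -0.5]
force: [-0.4, 0.3, 5.8]
finger_gap: 0.281
t: 11.22
tcp_pos: [0.4471, -0.2658, 0.0673]
tool_rot: [0.5, -0.497, 0.503, -0.5]
force: [0.3, -0.5, 0.2]
finger_gap: 0.282
```

```bash
python3 - <<'E'
from h import *
snap('wrist','w6')
a=np.hstack([cv2.resize(cv2.imread('pics/w6.png'),(400,300)),cv2.resize(cv2.imread('pics/w3.png')[0:260,272:512],(277,300))]);cv2.imwrite('pics/c6.png',a)
E
```

```text
(no output)
```

View pics/c6.png

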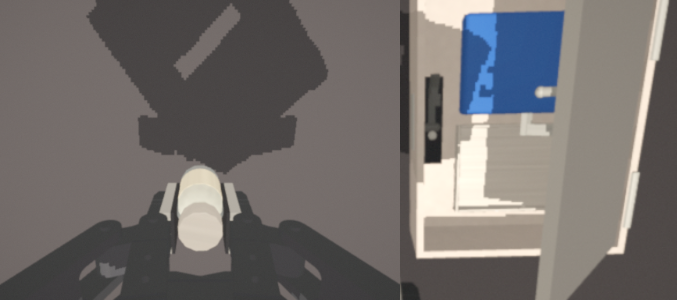

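The vial is gripped upright (gap 24 mm). In the earlier wrist view (right half), the tray's front edge is at about column 321, between rows 107 and 182 of the full picture.

```bash
python3 - <<'E'
from h import *
for u,v in((321.4,107.5),(321,182)): print(onz('w3',u,v,.022))
print(manip.sense()['tcp_pos'])
E
```

```text
[0.51551958 0.0647994  0.022     ]
[ 0.51988269 -0.02349186  0.022     ]
[ 0.44651665 -0.2653414   0.06588563]
```

```bash
python3 -m jog '[[[0,-3,0],0],[[0,-6,0],0],[[-1,-9,0.5],0],[[-3,-12,1],0],[[-6,-12,2.5],0],[[-9,-12,4],0],[[-12,-12,5.5],0],[[-15,-12,7],0],[[-18,-12,8.5],0],[[-21,-12,10],0],[[-24,-12,11],0],[[-26.5,-12,11.6],0],[[-28,-12,12],0],[[-28.6,-12,12],0],[[-28.6,-12,12],0],[[-28.6,-12,12],0]]'; python3 - <<'E'
from h import *
snap('wrist','w7');snap('side','s7')
a=np.hstack([cv2.resize(cv2.imread('pics/w7.png'),(400,300)),cv2.resize(cv2.imread('pics/s7.png')[60:240,180:420],(400,300))]);cv2.imwrite('pics/c7.png',a)
E
```

```text
t: 12.6
tcp_pos: [0.5643, 0.0217, 0.1828]
tool_rot: [0.501, -0.5, 0.5, -0.5]
force: [0.4, -0.3, -0.7]
finger_gap: 0.284
```

View pics/c7.png

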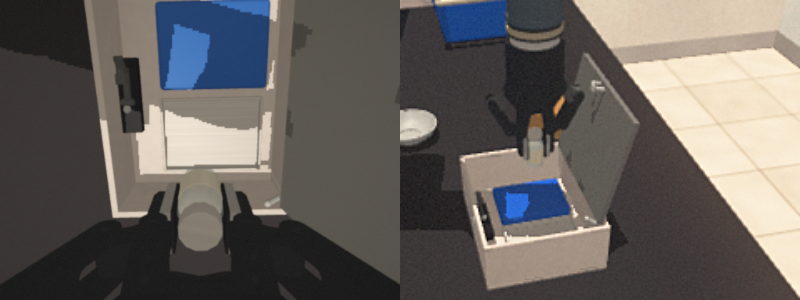

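The tray's rim corners are at about (209,124), (331,124), (211,215) and (330,215) in the full wrist picture, clear of the ice pack. The lid is open on its stop.

```bash
python3 - <<'E'
from h import *
P=[onz('w7',u,v,.022) for u,v in((209,124),(331,124),(211,215),(330,215))];print(np.round(P,4),np.mean(P,0),manip.sense()['tcp_pos'])
E
python3 -m jog '[[[0,3,0],0],[[0,6,0],0],[[0,9,0],0],[[0,11,0],0],[[0,12.5,0],0],[[0,13.5,0],0],[[0,14.2,0],0],[[0,14.7,0],0],[[0,14.7,0],0],[[0,14.7,0],0]]'
```

```text
[[ 0.5217  0.0664  0.022 ]
 [ 0.6311  0.0664  0.022 ]
 [ 0.5202 -0.0206  0.022 ]
 [ 0.6356 -0.0205  0.022 ]] [0.57713451 0.02292319 0.022     ] [0.56460983 0.0208724  0.18309327]
t: 13.53
tcp_pos: [0.5654, 0.0217, 0.0368]
tool_rot: [0.5, -0.5, 0.5, -0.5]
force: [0.7, -1.6, -0.0]
finger_gap: 0.279
```

Position is within 12 mm of the tray's centre. The last 11 mm go in small steps, watching the force.

```bash
python3 -m jog '[[[0,0.3,0],0],[[0,0.6,0],0],[[0,0.8,0],0],[[0,0.8,0],0],[[0,0.8,0],0]]' | grep -E 'tcp|force'; for i in 1 2; do python3 -m jog '[[[0,0.1,0],0],[[0,0.1,0],0]]' | grep -E 'tcp|force'; done
```

```text
tcp_pos: [0.5649, 0.0221, 0.0283]
force: [0.8, -0.3, 0.9]
tcp_pos: [0.565, 0.0221, 0.0273]
force: [-0.0, -0.4, -0.3]
tcp_pos: [0.5649, 0.0221, 0.0262]
force: [-0.0, -0.2, 1.3]
```

```bash
for i in 1 2; do python3 -m jog '[[[0,0.07,0],0],[[0,0.07,0],0],[[0,0.07,0],0]]' | grep -E 'tcp|force'; done
```

```text
tcp_pos: [0.565, 0.022, 0.0257]
force: [-0.9, 0.1, 1.5]
tcp_pos: [0.565, 0.0221, 0.0257]
force: [-0.9, 0.8, 6.1]
```

The foot is on the tray floor (6 N at exactly the expected height). Releasing and rising.

```bash
python3 -m jog '[[[0,0,0],0],[[0,0,0],0],[[0,0,0],0],[[0,0,0],0],[[0,0,0],0],[[0,0,0],0]]' 4.8; python3 -m jog '[[[0,-1,0],0],[[0,-3,0],0],[[0,-6,0],0],[[0,-10,0],0],[[0,-14,0],0],[[3,-18,-4],0],[[6,-18,-8],0],[[9,-18,-8],0],[[9,-18,-8],0],[[9,-18,-8],0]]'; python3 - <<'E'
from h import *
snap('wrist','w8');snap('side','s8');snap('scene','c8s')
a=np.hstack([cv2.resize(cv2.imread('pics/c8s.png')[120:300,180:420],(400,300)),cv2.resize(cv2.imread('pics/s8.png')[60:240,180:420],(400,300))])
b=np.hstack([cv2.resize(cv2.imread('pics/w8.png'),(400,300)),cv2.resize(cv2.imread('pics/c8s.png'),(400,300))]);cv2.imwrite('pics/c8.png',np.vstack([a,b]))
E
```

```text
t: 15.28
tcp_pos: [0.5649, 0.022, 0.0247]
tool_rot: [-0.5, 0.5, -0.5, 0.5]
force: [-0.4, -0.4, -0.1]
finger_gap: 0.563
t: 16.12
tcp_pos: [0.4843, -0.07, 0.2063]
tool_rot: [0.499, -0.5, 0.502, -0.499]
force: [0.4, -1.0, 0.0]
finger_gap: 0.562
```

View pics/c8.png

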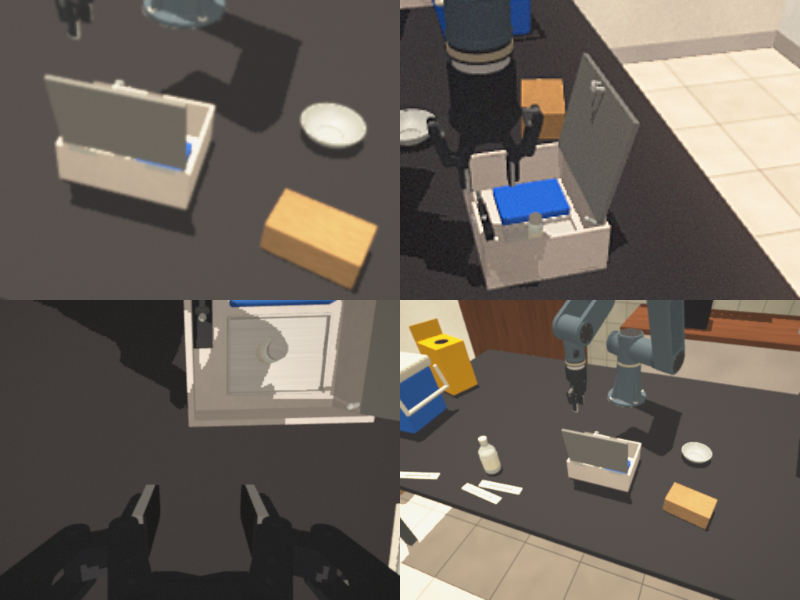

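The vial stands upright in the middle of the tray (wrist panel about (270,350), side panel (535,225)). The lid is fully back, and the bowl, carton and bottle look unmoved. The gripper is clear, so I'm handing in.

```bash
python3 -c "
from station import workorder,manip
s=manip.sense();print(s['force'],abs(s['qd']).max() if hasattr(s['qd'],'max') else s['qd']);workorder.sign_off()"
```

```text
[0.60893066 0.0526129  0.32379264] 0.019150004007653994
the job is handed in; nothing more can be done
```

The vial is standing upright in the tray with the lid fully open, and I handed the job in at about 16 s. One force reading during the lid swing may have broken a limit.

- **Latch:** I pressed the front of the lid down about 5 mm. The force peaked at about 7 N and fell to 3 N at the click.
- **Rise:** I kept the fingers on the lid at roughly 0.6 rad/s, and it rested at about 0.87 rad.
- **Swing back:** I pushed the front edge until the lid passed upright and settled on its stop. The edge seems to have caught on the gripper's knuckles, and the reading at the wrist reached about 62 N. That is under the 120 N wrist limit. If the contact was on the gripper's body rather than the fingers, it may have broken the 40 N limit, and I could not tell which.
- **Vial:** I lowered it until the foot touched the tray floor at the expected height, with 6 N of contact force, about 12 mm from the tray's centre. I then let go and moved clear.

The last pictures show the vial upright near the middle of the tray and the lid fully back. By eye, the gel bottle, dish and carton look unmoved. The gripper was touching nothing, with a residual force of about 0.7 N. I judged the lid's angle and speed from pictures and arm motion, not from a direct reading.

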